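Close up the vacuum line's filter box: drawer home, clip cover snapped on and held down

ROBOT

A 6-joint arm with a two-finger parallel gripper is mounted at the origin on a cart in front of the work surface, level with it; the furniture and walls round the work are solid. World frame = base frame: x ahead of the robot, y to its left, z up, the work surface at z = 0. Lengths are in m, angles in rad, forces in N, time in s.
With the tool pointing down it reaches from about 0.225 to 0.875 m from the base axis. Payload 3.4 kg.
Tool frame: the origin (TCP) lies at the very end of the fingers, on their centre line; the grasp point (between the pads) lies 19 mm behind it; z points along the fingers, y is the line along which they close (so a half turn about z gives the same grasp; the last joint's range is limited). The gripper opens to 85 mm and grips with 20 to 120 N. Pads are 22 mm wide; open, the fingers measure 114 mm over their backs; the gripper's body (76 mm by 85 mm) begins 54 mm behind the grasp point. The pads swing forward as they close: fully open they stand 13 mm farther back than shut.
Start: joints at [-1.334, 0.276, 1.505, -0, 1.361, -0.121], TCP at [0.201, -0.539, 0.231] pointing down, gripper open.
Joint ranges: [-2.89, 2.89], [-0.75, 2.08], [0.22, 2.7], [-1.18, 4.32], [0.11, 2.71], [-2.7, 2.7]. Speed limits (rad/s): [2.57, 2.57, 3.14, 3.14, 3.14, 3.14].

INTERFACE

Orientations are given as a unit quaternion [w, x, y, z].
In Python, from rig import manip, eyes gives the robot as it stands.
- The arm moves only by the tool servo_tool, never from a script. Its argument "series" is text: rows parted by semicolons, each of 7 numbers parted by spaces: the shift along the tool's x, y, z in m, then the turn, a rotation vector about the tool's x, y, z in degrees, then the closure, from 0 (fully open) to 1 (shut). In form: dx dy dz ax ay az fingers; .... A call has 1 to 5 rows; each row is the pose to reach, as a shift and turn from the pose commanded when the call began, along the tool's axes at that moment; what a row does not reach only later rows make up. A row lasts 1/10 s, in which the tool goes at most 50 mm and 8.59 degrees, less where a joint would pass 70% of its speed; a pose out of reach is approached as far as the arm can. A call with a gripper value outside its range is refused whole. The fingers move at their own pace and stop on an object; "squeeze" is the grip in N (left out, the last holds). Time passes only in rows, so rows that repeat a pose let the fingers close. It gives the time, the measured TCP pose, the force, the opening and the grip force at its end, in the units of the state.
- manip.get_state(): the state, without advancing time (a new reading comes with each control period).
- eyes.get_image(name): name is "side" or "top" or "wrist"; returns the picture (384x512x3 uint8, red, green, blue); there is no depth.
- eyes.camera_info(name): a dict with "fx", "fy", "cx", "cy" (pixels), "dist" ([k1, k2, p1, p2, k3] as OpenCV has them; the pictures are not rectified), "eye" and "orientation" of the camera in the world. Camera axes: x right, y down, z forward; pixel columns grow to the right and rows downward; lengths in m; the calibration is good to about 2 mm. A picture is of the moment at which its call begins: read the wrist's pose just before it. camera_info takes no time and is no camera call; for the wrist camera it gives the pose at the moment of the call.
- manip.sign_off(): hands the job in; it is judged then, once.
The state is a dict: "clock": time; "qpos": joint angles; "qd": joint speeds; "effort": joint torques, N m; "position": TCP position; "ee_rot": TCP orientation; "contact_force": force on the tool from outside, world axes, zero at the start; "moment": the same for the moment, N m; "width": finger opening in m; "gripper_force": force on a finger pad.
Only numpy, scipy, OpenCV 4.12 (cv2) and the standard library are available. Lean on these libraries where they do the work, as an engineer would, in place of code of your own. Each camera call takes 0.05 s, during which the arm holds its last target. There are 200 camera calls.

TASK

The filter box of the vacuum line has a fresh element and a fresh gasket. Push its filter drawer home until it drops into its detent, then set the loose clip cover over the top of the box and press it down until both side clips snap over its lips. Keep pressing, with the gasket squeezed down and the cover against the rim, and finish like that, still pressing on the cover (do not let go); leave the other things on the bench where they stand.

Things in the scene. Friction and masses are not known exactly. Their poses are not given: they have to be found in the camera images.
- filter_box: grey housing fixed to the bench, 130 (x) x 110 (y) mm, origin at the centre of its underside on the bench, z up; the drawer front is on its own -x side, two hose ports stick out 23 mm at the back. Open at the top. Left open, the drawer stands in the way of the cover's skirt
- rim_centre (a point): centre of the box's top opening, 56.5 mm above the bench, level with the hard rim on which the cover bottoms. A black gasket stands 4.5 mm above the rim. The outer top edges are bevelled, 5 mm in over the top 6.5 mm, as a lead-in for the cover
- drawer (a joint): slide of the white filter drawer, m: 0 = home against a hard stop, grows as it comes out towards the box's -x (starts 0.022 to 0.040, at most 0.050). A few N move it; from 8 mm a spring roller resists (up to about 10 N), past 4 mm it pulls the drawer home and keeps it there
- drawer_pull (a point): middle of the front face of the drawer's pull ledge (44 mm wide, 8 mm high, 12 mm proud of the drawer's flat front), 28 mm above the bench; moves with the drawer; push here along the box's +x. Drawer home: 77 mm in front (-x) of the box's origin
- cover: loose grey clip cover, about 150 g, right way up on the bench, origin at the centre of its underside (foot of the skirt). 141 (x) x 121 (y) x 18 mm cap, skirt 14 mm deep, 2 mm clearance each side round the box. A wedge lip at the foot of each long side, 50 mm long (x), 7.5 mm high, out to y = +-67 mm at its top. On the box its x and y lie along the box's, either way round
- cover_grip (a point): on the grip rib on top of the cover: a bar 56 mm long along the cover's x, 14 mm thick along y, from 18 to 42 mm above the cover's origin; this point is at its middle, 34 mm up. It is 23.5 mm above rim_centre when the clips snap and 20 mm when the cover is down on the rim
- clip_left (a joint): steel spring clip at the middle of the box's +y side (y 62 to 73 mm, 24 mm wide, top 69 mm above the bench), rad: 0 = upright (free or latched), grows outwards as the cover's lip forces it aside, about 0.12 just before it snaps back. The pair resists with up to 10 to 16 N on the way down, dropping to about 3 N at the snap
- clip_right (a joint): the same clip on the box's -y side; grows outwards
- gasket (a joint): squeeze of the gasket, m: 0 = free, 0.001 = cover just held by the clips, 0.0045 = cover down against the rim; it springs back at 3 N per mm, so about 14 N holds the cover against the rim
- vial_amber: small brown screw-cap vial, 15 mm across, 36 mm tall, standing near the front edge; not part of the job; origin at its foot
- vial_clear: small clear screw-cap vial, 15 mm across, 36 mm tall, standing near the front edge; not part of the job; origin at its foot
- powder_bottle: whitish screw-cap bottle, 58 mm across, 105 mm tall; not part of the job; origin at its foot
- dish: whitish flat petri dish, 96 mm across, 15 mm high, near the front edge; not part of the job; origin at its foot

How it is judged:
By the outcome, as a careful person would: the job done as asked, in the order asked, and still so for the second after the job is handed in, while the arm keeps its last pose, push and grip.
It also fails if it takes over 72 s, if anything falls off the work surface, if the arm or the gripper's body presses on something with over 40 N, if the wrist force passes 120 N, or if a joint passes its speed limit or range.

## Working session

There is one attempt and no reset: what is moved stays moved. The work goes in short steps, Python scripts to look and compute and a tool call to move; the robot and the scene stay as the last step left them, time stands still between calls to the robot, and variables do not carry over. Pictures are saved under pics/ and viewed, at most 10 in all, crops included, and the job is handed in when it is done.

Besides the shell and the picture viewer there is one more tool, called after ">>>" by a JSON object that holds its "api" and its "payload". servo_tool: Moves the arm, as the interface text tells. Its arguments: {"type":"object","properties":{"series":{"type":"string"},"squeeze":{"type":"number"}},"required":["series"]}

```bash
mkdir -p pics; ls; python3 - <<'E'
from rig import manip, eyes
import cv2
s=manip.get_state(); print({k:s[k] for k in('clock','position','ee_rot','contact_force','width')})
for n in('top','side','wrist'):
    i=eyes.camera_info(n); print(n,i)
    cv2.imwrite(f'pics/{n}0.png',cv2.resize(eyes.get_image(n)[:,:,::-1],(800,600),interpolation=cv2.INTER_CUBIC))
E
```

```text
pics
{'clock': 0.0, 'position': array([ 0.20123343, -0.53805603,  0.2304291 ]), 'ee_rot': array([-9.39406305e-04,  9.84039115e-01,  1.77949802e-01, -6.86657040e-05]), 'contact_force': array([ 0.13458679,  0.36354935, -0.23970802]), 'width': 0.08555652832537522}
top {'fx': 358.1461038363719, 'fy': 358.1461038363719, 'cx': 252.4949609249748, 'cy': 188.78696319396417, 'dist': array([0.0086137, 0.       , 0.       , 0.       , 0.       ]), 'eye': array([ 0.44514104, -0.1423489 ,  1.0830472 ]), 'orientation': array([-0.04530438,  0.70642767, -0.703403  ,  0.06427808])}
side {'fx': 354.4889412512403, 'fy': 354.4889412512403, 'cx': 258.8407673801797, 'cy': 190.76770303584615, 'dist': array([0.00160841, 0.        , 0.        , 0.        , 0.        ]), 'eye': array([0.29087103, 0.41586972, 0.6617968 ]), 'orientation': array([ 0.09321934, -0.20061051,  0.89386339, -0.38996643])}
wrist {'fx': 281.51252721841126, 'fy': 281.51252721841126, 'cx': 260.4456406657771, 'cy': 197.08261490348306, 'dist': array([-0.06722089,  0.        ,  0.        ,  0.        ,  0.        ]), 'eye': array([ 0.26571593, -0.51458143,  0.37318795]), 'orientation': array([ 0.1127278 ,  0.81388495, -0.5644931 , -0.07893833])}
```

View pics/top0.png

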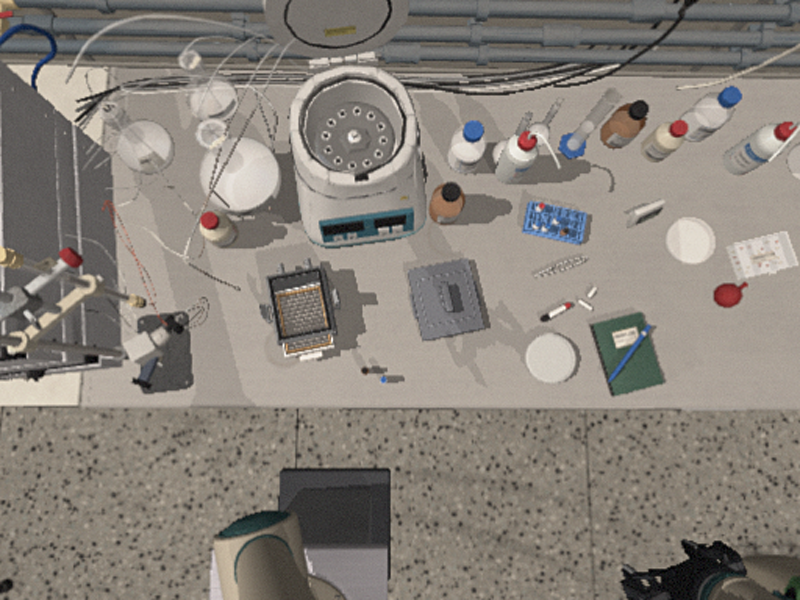

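View pics/side0.png

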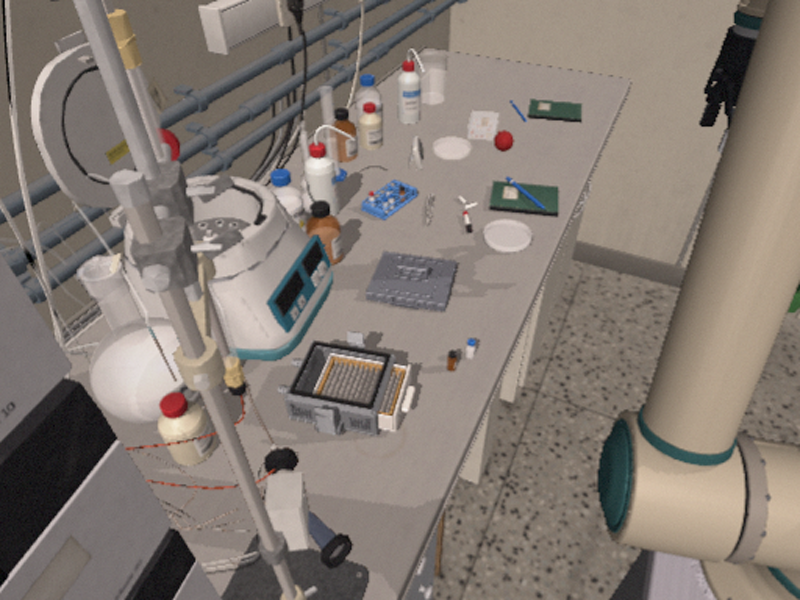

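The top view shows the box at about (302,308), its drawer open toward the robot (302,352), the cover at (448,298) and the vials at (366,370) and (383,379). I'll enlarge this area.

```bash
python3 - <<'E'
from rig import eyes
import cv2
im=eyes.get_image('top')[:,:,::-1]
cv2.imwrite('pics/top1.png',cv2.resize(im[160:250,160:320],None,fx=5,fy=5,interpolation=cv2.INTER_CUBIC))
im=eyes.get_image('side')[:,:,::-1]
cv2.imwrite('pics/side1.png',cv2.resize(im[155:280,175:335],None,fx=4.8,fy=4.8,interpolation=cv2.INTER_CUBIC))
E
```

```text
(no output)
```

View pics/top1.png

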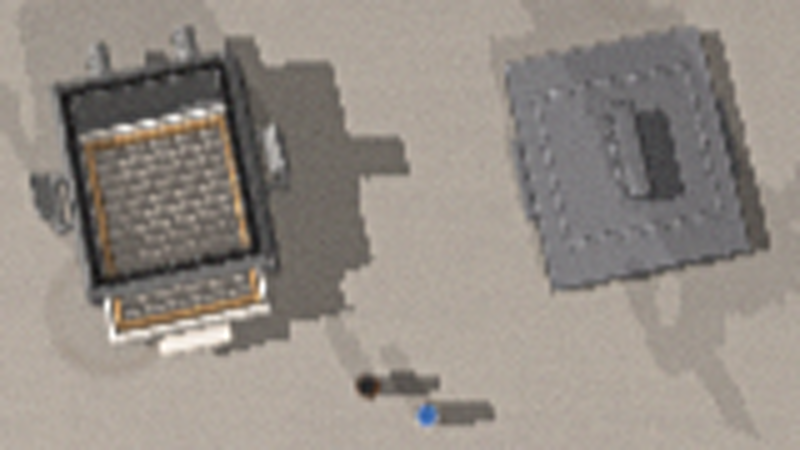

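View pics/side1.png

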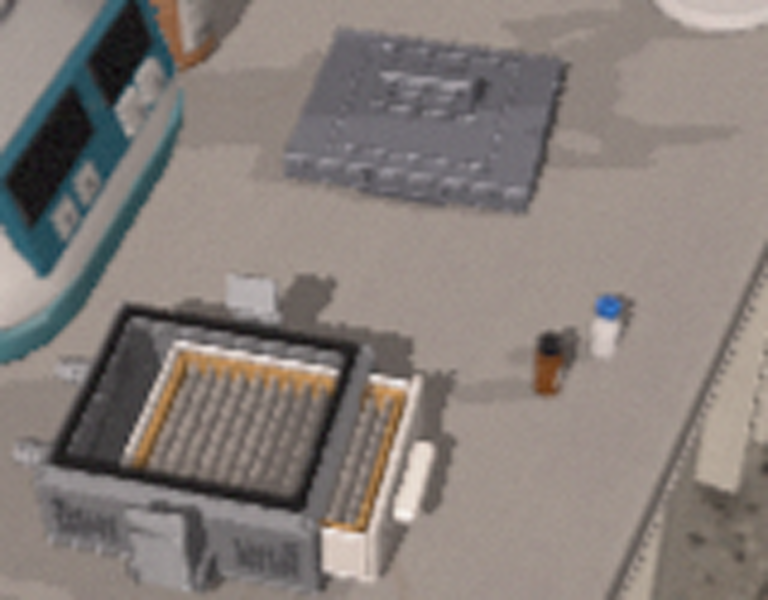

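Both poses can be fitted from corner pixels in the two views: gasket outer corners for the box, cap top corners for the cover.

```bash
cat >h.py <<'E'
from rig import manip, eyes
import numpy as np, cv2
from scipy.optimize import least_squares
from scipy.spatial.transform import Rotation as R
def proj(i,P):
    q=np.array(i['orientation']); Rm=R.from_quat(q[[1,2,3,0]]).as_matrix()
    K=np.array([[i['fx'],0,i['cx']],[0,i['fy'],i['cy']],[0,0,1]])
    return cv2.projectPoints(((np.atleast_2d(P)-i['eye'])@Rm).reshape(-1,1,3),np.zeros(3),np.zeros(3),K,np.array(i['dist']))[0][:,0]
def nat(c,s,o): return (np.array(c,float)+.5)/s-.5+np.array(o)
def pts(p,L): 
    c,s=np.cos(p[2]),np.sin(p[2]); L=np.array(L)
    return np.c_[p[0]+c*L[:,0]-s*L[:,1],p[1]+s*L[:,0]+c*L[:,1],L[:,2]]
def rect(a,b,z): return np.array([[a,b,z],[a,-b,z],[-a,-b,z],[-a,b,z]])  # TL TR BR BL in top view
def fit(views,L,free=False,p0=(.4,0,.15)):
    def f(p):
        M=L(p) if callable(L) else L
        return np.concatenate([(proj(i,pts(p,M))-px).ravel() for i,px in views])
    r=least_squares(f,list(p0)+([.06,.05] if free else [])); return r.x,r.fun
E
python3 - <<'E'
from h import *
T,S=eyes.camera_info('top'),eyes.camera_info('side')
t=lambda c:nat(c,5,(160,160)); s=lambda c:nat(c,4.8,(175,155))
bt=t([(62,92),(226,64),(265,252),(95,282)]); bs=s([(125,308),(360,350),(303,505),(55,465)][:]) 
# side order: back(+x) is left in side view; +y is near camera(bottom)
bs=bs[[3,0,1,2]]
ct=t([(508,65),(700,28),(748,250),(553,290)]); cs=s([(287,152),(342,32),(565,60),(533,183)])
for nm,a,b,L,fr in (('box',bt,bs,lambda p:rect(p[3],p[4],.061),True),('cover',ct,cs,rect(.0705,.0605,.018),False)):
    for v in ([(T,a),(S,b)],[(T,a)],[(S,b)]):
        x,f=fit(v,L,fr); print(nm,np.round(x,4),np.degrees(x[2]).round(1),np.round(f,1))
        if len(v)==2: c=x
    # named point checks
    if nm=='box':
        for d in(.022,.03,.04): print('pull',d,(proj(T,pts(c,[[-.077-d,0,.032]]))-160+.5)*5-.5,(proj(S,pts(c,[[-.077-d,0,.028]]))-[175,155]+.5)*4.8-.5)
    else: print('rib',(proj(T,pts(c,rect(.028,.007,.042)))-160+.5)*5-.5)
for n,c,z in(('amber',(368,386),.036),('clear',(427,415),.036)):
    r=least_squares(lambda p:(proj(T,[p[0],p[1],z])-t([c])).ravel(),[.3,0]); print(n,r.x)
E
```

```text
box [0.5902 0.006  0.214  0.0569 0.0475] 12.3 [-0.6 -0.2 -1.  -1.2 -1.2 -0.6 -0.1  0.4  0.4 -1.   1.2 -0.4 -0.  -1.
  0.4  0.5]
box [0.589  0.0038 0.1996 0.0559 0.0482] 11.4 [ 0.1  0.3  0.4 -0.4 -0.5 -0.2 -0.   0.3]
box [0.5905 0.0077 0.2222 0.0573 0.0466] 12.7 [-0.1 -0.6  0.2  0.4 -0.5 -0.4  0.4  0.6]
pull 0.022 [[196.92228988 341.57680892]] [[425.27184542 484.58342783]]
pull 0.03 [[199.51335354 355.10656963]] [[442.33061355 487.74666837]]
pull 0.04 [[202.76004252 372.0620992 ]] [[463.74098996 491.71698143]]
cover [ 0.6073 -0.2697  0.2092] 12.0 [-0.4 -0.7 -0.1 -1.   0.9 -0.4  0.5 -0.2  0.1  0.7  0.3 -1.   1.  -0.2
  0.1  2.3]
cover [ 0.6056 -0.2691  0.197 ] 11.3 [-0.4 -0.4  0.  -0.3  0.4  0.5 -0.1  0.2]
cover [ 0.6094 -0.2715  0.2252] 12.9 [-0.   0.5 -0.5 -1.4  0.3 -1.   0.1  1.4]
rib [[611.20603697 104.75737824]
 [634.21272908 100.08636805]
 [655.10197488 191.90881218]
 [631.93203585 196.6850084 ]]
amber [ 0.46796037 -0.11479186]
clear [ 0.45144057 -0.14903242]
```

```bash
cat >>h.py <<'E'
def tool():
    s=manip.get_state(); q=s['ee_rot']; return np.array(s['position']),R.from_quat(np.array(q)[[1,2,3,0]]),s
def to(xyz,yaw):  # shift & turn in tool axes to reach a tool-down pose
    p,r,s=tool(); g=R.from_euler('z',yaw,degrees=True)*R.from_euler('x',180,degrees=True)
    return np.round(r.inv().apply(np.array(xyz)-p),4),np.round(np.degrees((r.inv()*g).as_rotvec()),2)
E
python3 - <<'E'
from h import *
p,r,s=tool(); i=eyes.camera_info('wrist'); rc=R.from_quat(np.array(i['orientation'])[[1,2,3,0]])
print('cam in tool',r.inv().apply(i['eye']-p),'\n',(r.inv()*rc).as_matrix().round(3))
T,S=eyes.camera_info('top'),eyes.camera_info('side')
for a,b in(((415,237),(330,283)),((318,246),(272,358))):
    q=least_squares(lambda P:np.r_[(proj(T,P)-nat(a,1.5625,(0,0))).ravel(),(proj(S,P)-nat(b,1.5625,(0,0))).ravel()],[.7,0,.05]); print('centrif',q.x,q.fun)
for xyz in((.52,-.29,.25),(.50,-.015,.25)): print(to(xyz,12))
E
```

```text
cam in tool [ 0.06864597  0.00029018 -0.14265419] 
 [[ 0.    -0.962 -0.273]
 [ 1.    -0.     0.   ]
 [-0.    -0.273  0.962]]
centrif [ 0.73975199 -0.2080894   0.00082619] [-1.03401929 -2.35394277  2.29784138  0.37874334]
centrif [ 0.72441747 -0.01298522  0.00420919] [-2.03204251 -4.16937408  3.59464088  0.64540413]
(array([ 0.3855, -0.121 , -0.019 ]), array([-0.05, -0.  ,  8.5 ]))
(array([ 0.4631, -0.3856, -0.0187]), array([-0.05, -0.  ,  8.5 ]))
```

>>> {"api": "servo_tool", "payload": {"series": "0.045 -0.014 0 0 0 2 0; 0.09 -0.028 0 0 0 4 0; 0.135 -0.042 0 0 0 6 0; 0.18 -0.056 0 0 0 8.5 0; 0.225 -0.07 0 0 0 8.5 0"}}

```text
clock: 0.75
position: [0.3888, -0.393, 0.2313]
ee_rot: [0.0, 0.995, 0.104, 0.0]
contact_force: [0.4, -0.5, -0.4]
width: 0.0853
gripper_force: 0.0
```

```bash
python3 -c "
from h import *
print(to((.52,-.29,.22),12),tool()[0])"
```

```text
(array([ 0.1497, -0.0736,  0.0113]), array([ 0.02, -0.  , -0.06])) [ 0.38880526 -0.39296904  0.23132429]
```

>>> {"api": "servo_tool", "payload": {"series": "0.04 -0.02 0.003 0 0 0 0; 0.08 -0.04 0.006 0 0 0 0; 0.12 -0.06 0.01 0 0 0 0; 0.15 -0.074 0.01 0 0 0 0; 0.15 -0.074 0.01 0 0 0 0"}}

```text
clock: 1.25
position: [0.522, -0.2876, 0.2208]
ee_rot: [-0.001, 0.994, 0.107, 0.001]
contact_force: [0.1, 0.1, -0.4]
width: 0.0854
gripper_force: 0.0
```

```bash
python3 - <<'E'
from h import *
import pickle
p,r,s=tool(); i=eyes.camera_info('wrist'); im=eyes.get_image('wrist')[:,:,::-1]
pickle.dump((p,r.as_quat(),i),open('wc.pkl','wb')); print(p,s['qd'].round(3))
u=proj(i,pts([.6073,-.2697,.209],np.r_[rect(.0705,.0605,.018),rect(.028,.007,.042)])); print(u)
cv2.imwrite('pics/wc_raw.png',im)
o=u.min(0)-30; o=o.astype(int).clip(0); e=(u.max(0)+30).astype(int); c=im[o[1]:e[1],o[0]:e[0]]; print(o,c.shape)
cv2.imwrite('pics/wc.png',cv2.resize(c,None,fx=3,fy=3,interpolation=cv2.INTER_CUBIC))
print(to((.49,-.02,.22),12))
E
```

```text
[ 0.52202537 -0.28764398  0.2207995 ] [-0.057 -0.016  0.024 -0.065  0.016 -0.033]
[[207.23108185  37.10667496]
 [314.85837283  37.70141969]
 [309.36922032 161.88984256]
 [211.42200078 161.370194  ]
 [254.30679448  73.45427209]
 [267.40474505  73.52586053]
 [266.86483491 126.87163718]
 [254.28913756 126.80410517]]
[177   7] (184, 167, 3)
(array([ 0.0274, -0.2695,  0.0009]), array([-0.02,  0.02,  0.2 ]))
```

View pics/wc.png

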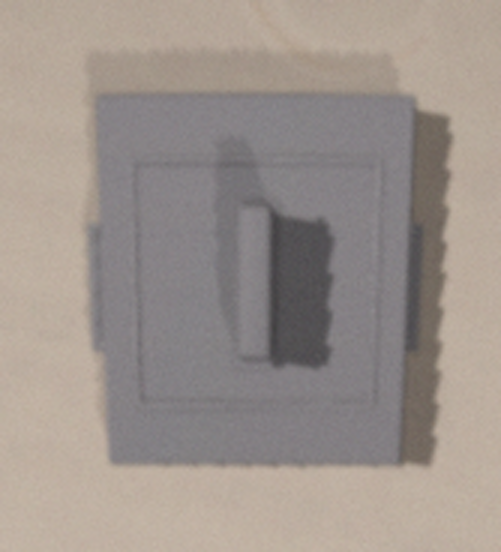

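The wrist view shows the cap corners at crop (97,95), (415,96), (401,464) and (111,464), with the rib upright at the middle. Next the box from the same relative view.

>>> {"api": "servo_tool", "payload": {"series": "0.006 -0.046 0 0 0 0 0; 0.012 -0.094 0 0 0 0 0; 0.018 -0.142 0 0 0 0 0; 0.023 -0.19 0 0 0 0 0; 0.027 -0.238 0 0 0 0 0"}}

```text
clock: 1.8
position: [0.4949, -0.0518, 0.2214]
ee_rot: [0.0, 0.995, 0.104, 0.0]
contact_force: [0.8, -0.1, -0.2]
width: 0.0857
gripper_force: 0.0
```

>>> {"api": "servo_tool", "payload": {"series": "0 -0.03 0 0 0 0 0; 0 -0.032 0 0 0 0 0; 0 -0.032 0 0 0 0 0; 0 -0.032 0 0 0 0 0"}}

```text
clock: 2.2
position: [0.4894, -0.0225, 0.2214]
ee_rot: [0.001, 0.995, 0.104, 0.0]
contact_force: [-0.1, -0.8, 0.2]
width: 0.0858
gripper_force: 0.0
```

```bash
python3 - <<'E'
from h import *
import pickle
pc,rq,ic=pickle.load(open('wc.pkl','rb'))
x,f=fit([(ic,nat([(97,95),(415,96),(401,464),(111,464)],3,(177,7)))],rect(.0705,.0605,.018),p0=(.6,-.27,.2)); print('cover',x.round(4),np.degrees(x[2]),f.round(2))
p,r,s=tool(); i=eyes.camera_info('wrist'); im=eyes.get_image('wrist')[:,:,::-1]
pickle.dump((p,r.as_quat(),i),open('wb.pkl','wb')); print(p,s['qd'].round(3))
u=proj(i,pts([.590,.006,.21],np.r_[rect(.057,.0475,.061),[[.088,0,0],[-.105,0,.028]]])); print(u)
o=(u.min(0)-25).astype(int).clip(0); e=(u.max(0)+25).astype(int); c=im[o[1]:e[1],o[0]:e[0]]; print(o,c.shape)
cv2.imwrite('pics/wb.png',cv2.resize(c,None,fx=3,fy=3,interpolation=cv2.INTER_CUBIC))
E
```

```text
cover [ 0.6071 -0.2713  0.2142] 12.274310905194536 [-0.73 -0.42  0.87 -0.73  0.55  0.75 -0.7   0.73]
[ 0.4893911  -0.02247362  0.22140277] [-0.01   0.007 -0.005  0.004 -0.     0.003]
[[203.70385399  21.2491881 ]
 [301.07940654  20.85036206]
 [297.98540527 138.51240803]
 [208.49168412 138.75812871]
 [253.52225003   9.27976246]
 [254.16883061 176.64959682]]
[178   0] (201, 148, 3)
```

View pics/wb.png

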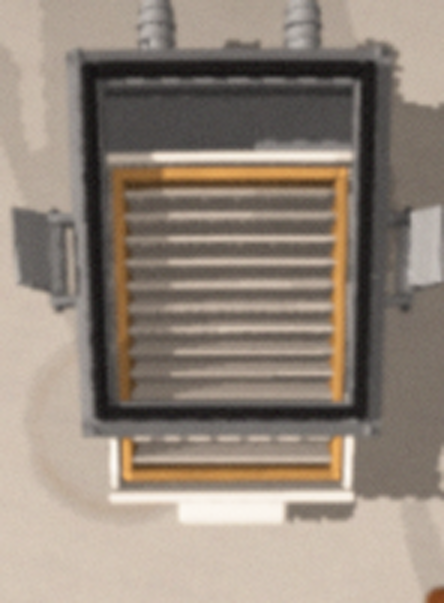

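Gasket outer corners sit at crop (78,62), (378,62), (369,419) and (90,419). The ledge front edge is at y≈523, x 179–285.

```bash
python3 - <<'E'
from h import *
import pickle
pc,rq,i=pickle.load(open('wb.pkl','rb'))
x,f=fit([(i,nat([(78,62),(378,62),(369,419),(90,419)],3,(178,0)))],lambda p:rect(p[3],p[4],.061),True,p0=(.59,0,.2)); print('box',x.round(4),np.degrees(x[2]),f.round(2))
q=least_squares(lambda d:(proj(i,pts(x,[[-.077-d[0],d[1],.030]]))-nat((232,523),3,(178,0))).ravel(),[.02,0]); print('drawer',q.x,q.fun)
u=np.array([np.cos(x[2]),np.sin(x[2])])
b=x[:2]; yaw=np.degrees(x[2])
for d in(-.077-.055,-.088):
  w=b+u*d; print(d,w,to((*w,.10),yaw),to((*w,.022),yaw))
E
```

```text
box [0.5902 0.0049 0.2073 0.0577 0.0491] 11.87951906993556 [-0.28  0.05  0.31 -0.03 -0.34 -0.01  0.3  -0.01]
drawer [ 0.02430751 -0.00022032] [0. 0.]
-0.132 [ 0.46103559 -0.02227328] (array([-0.0278, -0.0063,  0.1213]), array([ 0.06, -0.  ,  0.02])) (array([-0.0278, -0.0064,  0.1993]), array([ 0.06, -0.  ,  0.02]))
-0.088 [ 0.50409322 -0.01321569] (array([ 0.0162, -0.0063,  0.1213]), array([ 0.06, -0.  ,  0.02])) (array([ 0.0162, -0.0063,  0.1993]), array([ 0.06, -0.  ,  0.02]))
```

>>> {"api": "servo_tool", "payload": {"series": "-0.01 -0.006 0.04 0 0 0 1; -0.02 -0.006 0.08 0 0 0 1; -0.03 -0.006 0.12 0 0 0 1; -0.032 -0.006 0.12 0 0 0 1; -0.032 -0.006 0.12 0 0 0 1", "squeeze": 40}}

```text
clock: 2.75
position: [0.457, -0.0228, 0.1015]
ee_rot: [0.0, 0.995, 0.104, -0.0]
contact_force: [0.3, 0.3, -0.1]
width: 0.0125
gripper_force: 0.0
```

>>> {"api": "servo_tool", "payload": {"series": "0 0 0.04 0 0 0 1; 0 0 0.078 0 0 0 1; 0 0 0.078 0 0 0 1; 0.01 0 0.078 0 0 0 1; 0.015 0 0.078 0 0 0 1"}}

```text
clock: 3.25
position: [0.4758, -0.0193, 0.026]
ee_rot: [0.001, 0.995, 0.104, 0.004]
contact_force: [0.2, 0.7, 0.4]
width: 0.0
gripper_force: 0.0
```

>>> {"api": "servo_tool", "payload": {"series": "0.005 0 0 0 0 0 1; 0.01 0 0 0 0 0 1; 0.014 0 0 0 0 0 1; 0.018 0 0 0 0 0 1; 0.021 0 0 0 0 0 1"}}

```text
clock: 3.75
position: [0.492, -0.0141, 0.0234]
ee_rot: [0.0, 0.995, 0.105, -0.0]
contact_force: [-1.2, -0.8, 0.4]
width: -0.0
gripper_force: 0.5
```

>>> {"api": "servo_tool", "payload": {"series": "0.002 0 0 0 0 0 1; 0.004 0 0 0 0 0 1; 0.006 0 0 0 0 0 1; 0.008 0 0 0 0 0 1; 0.008 0 0 0 0 0 1"}}

```text
clock: 4.25
position: [0.4965, -0.0131, 0.0229]
ee_rot: [0.0, 0.994, 0.105, -0.003]
contact_force: [-6.9, -2.7, 4.6]
width: -0.0
gripper_force: 3.6
```

>>> {"api": "servo_tool", "payload": {"series": "0.002 0 0 0 0 0 1; 0.004 0 0 0 0 0 1; 0.006 0 0 0 0 0 1; 0.006 0 0 0 0 0 1; 0.006 0 0 0 0 0 1"}}

```text
clock: 4.75
position: [0.5045, -0.0113, 0.023]
ee_rot: [-0.0, 0.995, 0.105, -0.001]
contact_force: [-4.9, -1.3, 1.0]
width: 0.0001
gripper_force: 2.2
```

>>> {"api": "servo_tool", "payload": {"series": "0.002 0 0 0 0 0 1; 0.004 0 0 0 0 0 1; 0.006 0 0 0 0 0 1; 0.006 0 0 0 0 0 1"}}

```text
clock: 5.15
position: [0.5045, -0.0111, 0.0227]
ee_rot: [0.0, 0.994, 0.106, -0.007]
contact_force: [-15.1, -6.4, 10.8]
width: 0.0003
gripper_force: 8.0
```

Force climbs with no travel at the home position, so the drawer is on its stop. Back off, rise and check.

>>> {"api": "servo_tool", "payload": {"series": "-0.02 0 0 0 0 0 1; -0.035 0 0 0 0 0 1; -0.035 0 -0.05 0 0 0 1; -0.035 0 -0.1 0 0 0 1; -0.03 0 -0.15 0 0 0 1"}}

```text
clock: 5.65
position: [0.483, -0.0163, 0.1752]
ee_rot: [0.0, 0.995, 0.104, 0.002]
contact_force: [1.6, -0.1, 0.1]
width: 0.0
gripper_force: 0.0
```

>>> {"api": "servo_tool", "payload": {"series": "0 0.0 -0.05 0 0 0 0; 0 0.0 -0.05 0 0 0 0; 0 0 -0.05 0 0 0 0"}}

```text
clock: 5.95
position: [0.4841, -0.0164, 0.2247]
ee_rot: [0.001, 0.995, 0.105, 0.003]
contact_force: [-0.8, -0.0, -0.6]
width: 0.0434
gripper_force: 0.0
```

```bash
python3 - <<'E'
from h import *
p,r,s=tool(); i=eyes.camera_info('wrist'); im=eyes.get_image('wrist')[:,:,::-1]; print(p,s['contact_force'])
x=[.5902,.0049,.2073]
u=proj(i,pts(x,np.r_[rect(.0577,.0491,.061),[[-.077,0,.030]]])); print(u)
o=(u.min(0)-30).astype(int).clip(0); e=(u.max(0)+30).astype(int); c=im[o[1]:e[1],o[0]:e[0]]
print((u-o+.5)*3-.5)
cv2.imwrite('pics/wb2.png',cv2.resize(c,None,fx=3,fy=3,interpolation=cv2.INTER_CUBIC))
C=np.array([.6071,-.2713]); 
for z in(.15,.022):print(to((*C,z),12.1))
E
```

```text
[ 0.48408166 -0.0163844   0.22474245] [-0.8335786  -0.01867284 -0.55369115]
[[211.29678919  18.38581777]
 [310.67712843  18.72644412]
 [306.49998781 136.38122683]
 [214.90854078 136.18253446]
 [260.59824985 151.11484786]]
[[ 91.89036756  56.15745331]
 [390.03138528  57.17933237]
 [377.49996342 410.14368048]
 [102.72562234 409.54760339]
 [239.79474955 454.34454358]]
(array([0.0686, 0.2754, 0.0732]), array([ 0.02, -0.11, -0.1 ]))
(array([0.0683, 0.2753, 0.2012]), array([ 0.02, -0.11, -0.1 ]))
```

View pics/wb2.png

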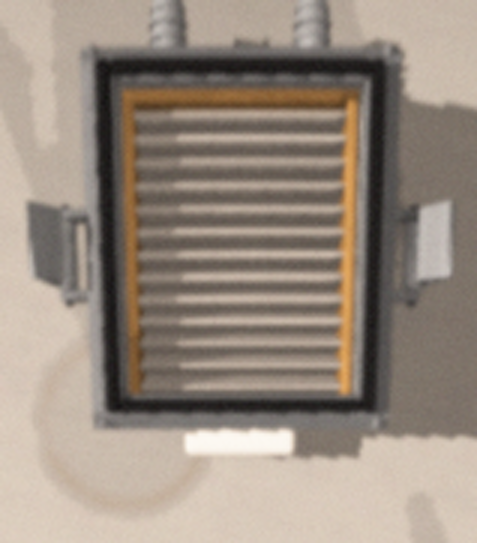

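The drawer is home: the ledge front is at y≈455 against 454 predicted, and the gasket corners agree to about 1 mm. Now to the cover.

>>> {"api": "servo_tool", "payload": {"series": "0.01 0.046 0 0 0 0 0; 0.02 0.092 0 0 0 0 0; 0.03 0.138 0 0 0 0 0; 0.04 0.184 0 0 0 0 0; 0.05 0.23 0 0 0 0 0", "squeeze": 60}}

```text
clock: 6.5
position: [0.5789, -0.2323, 0.2203]
ee_rot: [-0.001, 0.995, 0.104, -0.001]
contact_force: [0.9, 1.2, 0.2]
width: 0.0856
gripper_force: 0.0
```

>>> {"api": "servo_tool", "payload": {"series": "0.01 0.025 0.03 0 0 0 0; 0.018 0.045 0.06 0 0 0 0; 0.018 0.045 0.1 0 0 0 0; 0.018 0.045 0.1 0 0 0 0; 0.018 0.045 0.1 0 0 0 0"}}

```text
clock: 7.0
position: [0.6048, -0.2705, 0.121]
ee_rot: [-0.001, 0.995, 0.105, -0.002]
contact_force: [0.0, 0.2, 0.7]
width: 0.0856
gripper_force: 0.0
```

```bash
python3 - <<'E'
from h import *
print(tool()[0],to((.6071,-.2713,.022),12.2))
E
```

```text
[ 0.60478945 -0.27045427  0.12099341] (array([0.0024, 0.0016, 0.099 ]), array([-0.18,  0.19, -0.2 ]))
```

>>> {"api": "servo_tool", "payload": {"series": "0.002 0.0015 0.04 0 0 0 0; 0.002 0.0015 0.08 0 0 0 0; 0.002 0.0015 0.097 0 0 0 0; 0.002 0.0015 0.097 0 0 0 0.5; 0.002 0.0015 0.097 0 0 0 1", "squeeze": 60}}

```text
clock: 7.5
position: [0.6096, -0.2727, 0.0283]
ee_rot: [0.001, 0.994, 0.105, 0.002]
contact_force: [0.4, 0.6, 0.8]
width: 0.059
gripper_force: 0.0
```

>>> {"api": "servo_tool", "payload": {"series": "0 0 0 0 0 0 1; 0 0 0 0 0 0 1; 0 0 0 0 0 0 1; 0 0 0 0 0 0 1"}}

```text
clock: 7.9
position: [0.6089, -0.2726, 0.0279]
ee_rot: [0.001, 0.995, 0.105, 0.001]
contact_force: [-0.8, 0.5, 6.8]
width: 0.0121
gripper_force: 62.8
```

>>> {"api": "servo_tool", "payload": {"series": "0 0 -0.01 0 0 0 1; 0 0 -0.03 0 0 0 1; 0 0 -0.07 0 0 0 1; 0 0 -0.11 0 0 0 1; 0 0 -0.12 0 0 0 1"}}

```text
clock: 8.4
position: [0.6106, -0.2737, 0.1518]
ee_rot: [0.003, 0.995, 0.105, 0.004]
contact_force: [1.5, -1.1, -0.5]
width: 0.0122
gripper_force: 61.9
```

>>> {"api": "servo_tool", "payload": {"series": "0 0 0 0 0 0 1; 0 0 0 0 0 0 1; 0 0 0 0 0 0 1"}}

```text
clock: 8.7
position: [0.6067, -0.2715, 0.1437]
ee_rot: [-0.001, 0.995, 0.104, -0.002]
contact_force: [0.2, -0.3, -1.5]
width: 0.012
gripper_force: 61.8
```

```bash
python3 - <<'E'
from h import *
import pickle
p,r,s=tool(); i=eyes.camera_info('wrist'); im=eyes.get_image('wrist')[:,:,::-1]; print(p,s['contact_force'],s['moment'])
pickle.dump((p,r.as_quat(),i),open('wh.pkl','wb'))
cv2.imwrite('pics/wh.png',cv2.resize(im[80:384,100:430],None,fx=1.95,fy=1.95,interpolation=cv2.INTER_CUBIC))
E
```

```text
[ 0.60666575 -0.27152299  0.1436655 ] [ 0.24410654 -0.33551629 -1.51488055] [ 0.00825835 -0.02381659  0.05438982]
```

View pics/wh.png

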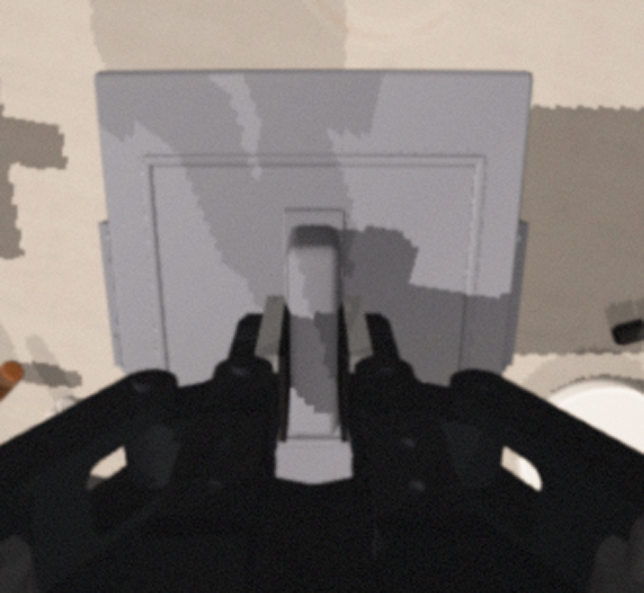

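The cover is held level. Its far top corners are at (97,73) and (531,73) in the crop. Compute its in-hand offset and the placing move.

```bash
python3 - <<'E'
from h import *
import pickle
p,rq,i=pickle.load(open('wh.pkl','rb')); r=R.from_quat(rq)
px=nat([(97,73),(531,73)],1.95,(100,80))
f=lambda v:(proj(i,pts(v[:3],[[.0705,.0605,v[3]],[.0705,-.0605,v[3]]]))-px).ravel()
s=least_squares(f,[p[0],p[1],.21,.14]); v=s.x; print(v,s.cost)
o=r.inv().apply([v[0]-p[0],v[1]-p[1],v[3]-p[2]]); print('cap top centre in tool',o,'yaw',np.degrees(v[2]),'tool yaw',np.degrees(np.arctan2(*r.as_matrix()[[1,0],0])))
b=np.array([.5902,.0049]); u=np.array([.9786,.2058]); w=np.array([-.2058,.9786])
t=b-u*o[0]+w*o[1]; print('TCP target',t)
print(to((*t,.145),11.9))
E
```

```text
[ 0.60567988 -0.27225449  0.2094612   0.1293915 ] 4.099552352252554e-26
cap top centre in tool [-0.00106775  0.00055309  0.01427614] yaw 12.001242534697157 tool yaw 11.996577136309508
TCP target [0.59113107 0.005661  ]
(array([ 0.0423, -0.2745, -0.0007]), array([-0.16,  0.19,  0.1 ]))
```

>>> {"api": "servo_tool", "payload": {"series": "0.007 -0.045 0 0 0 0 1; 0.014 -0.09 0 0 0 0 1; 0.021 -0.135 0 0 0 0 1; 0.028 -0.18 0 0 0 0 1; 0.035 -0.22 0 0 0 0 1", "squeeze": 80}}

```text
clock: 9.25
position: [0.5952, -0.0475, 0.1445]
ee_rot: [-0.001, 0.995, 0.105, -0.001]
contact_force: [0.1, 0.1, -0.8]
width: 0.0117
gripper_force: 83.6
```

>>> {"api": "servo_tool", "payload": {"series": "0.004 -0.03 0 0 0 0 1; 0.007 -0.05 0 0 0 0 1; 0.007 -0.054 0 0 0 0 1; 0.007 -0.054 0 0 0 0 1; 0.007 -0.054 0 0 0 0 1"}}

```text
clock: 9.75
position: [0.5921, 0.0035, 0.1454]
ee_rot: [0.0, 0.995, 0.104, -0.001]
contact_force: [0.1, -0.2, -0.7]
width: 0.0115
gripper_force: 83.6
```

```bash
python3 - <<'E'
from h import *
p,r,s=tool();print(p,s['qd'].round(3),to((.5911,.0057,.112),11.9))
E
```

```text
[0.59207958 0.00347614 0.14542285] [-0.013 -0.004 -0.006  0.002 -0.001  0.003] (array([-0.0005, -0.0024,  0.0334]), array([0.03, 0.06, 0.08]))
```

>>> {"api": "servo_tool", "payload": {"series": "-0.001 -0.0022 0.015 0 0 0 1; -0.001 -0.0022 0.033 0 0 0 1; -0.001 -0.0022 0.033 0 0 0 1; -0.001 -0.0022 0.033 0 0 0 1"}}

```text
clock: 10.15
position: [0.5908, 0.0053, 0.1129]
ee_rot: [0.0, 0.995, 0.104, -0.0]
contact_force: [0.9, -0.9, -1.3]
width: 0.0116
gripper_force: 83.6
```

>>> {"api": "servo_tool", "payload": {"series": "0 0 0.004 0 0 0 1; 0 0 0.008 0 0 0 1; 0 0 0.012 0 0 0 1; 0 0 0.015 0 0 0 1; 0 0 0.015 0 0 0 1"}}

```text
clock: 10.65
position: [0.5903, 0.0065, 0.0975]
ee_rot: [-0.0, 0.995, 0.105, -0.001]
contact_force: [-0.6, -0.9, -1.0]
width: 0.0116
gripper_force: 83.6
```

```bash
python3 - <<'E'
from h import *
p,r,s=tool();print(p,s['contact_force'],s['moment'],to((.5911,.0057,.085),11.9))
im=eyes.get_image('side')[:,:,::-1]
cv2.imwrite('pics/s3.png',cv2.resize(im[185:290,165:305],None,fx=5.5,fy=5.5,interpolation=cv2.INTER_CUBIC))
E
```

```text
[0.59029952 0.00652085 0.09752109] [-0.61410143 -0.87421461 -0.99699289] [3.74840166e-02 9.82226096e-03 3.77264494e-05] (array([0.0006, 0.001 , 0.0125]), array([-0.01,  0.06,  0.11]))
```

View pics/s3.png

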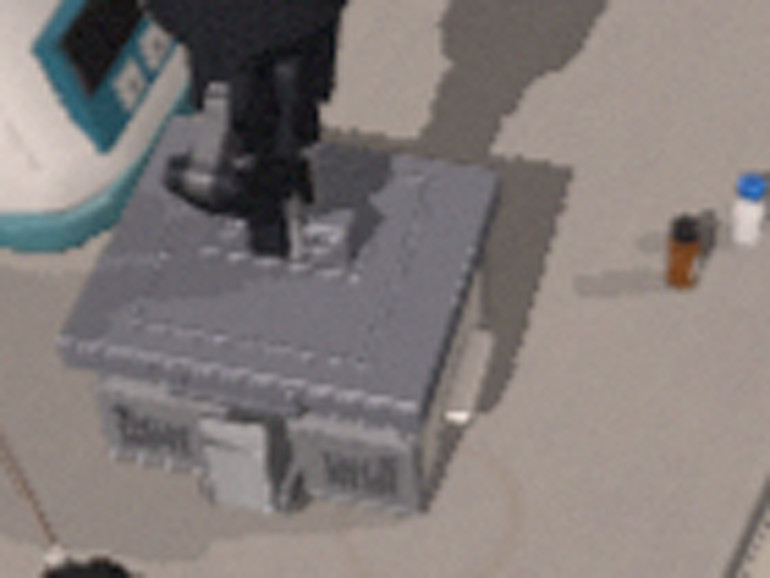

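The cover is squarely above the box at clip-top height. Continue down, watching the force.

>>> {"api": "servo_tool", "payload": {"series": "0 0.001 0.003 0 0 0 1; 0 0.001 0.006 0 0 0 1; 0 0.001 0.009 0 0 0 1; 0 0.001 0.011 0 0 0 1; 0 0.001 0.011 0 0 0 1"}}

```text
clock: 11.2
position: [0.5906, 0.0055, 0.0866]
ee_rot: [-0.0, 0.995, 0.104, -0.0]
contact_force: [-0.6, 0.1, -1.2]
width: 0.0117
gripper_force: 83.6
```

>>> {"api": "servo_tool", "payload": {"series": "0 0 0.002 0 0 0 1; 0 0 0.004 0 0 0 1; 0 0 0.006 0 0 0 1; 0 0 0.006 0 0 0 1"}}

```text
clock: 11.6
position: [0.5918, 0.0054, 0.082]
ee_rot: [0.0, 0.995, 0.105, 0.001]
contact_force: [-0.8, 0.7, 4.1]
width: 0.0114
gripper_force: 84.5
```

>>> {"api": "servo_tool", "payload": {"series": "0 0 0.002 0 0 0 1; 0 0 0.004 0 0 0 1; 0 0 0.005 0 0 0 1; 0 0 0.005 0 0 0 1"}}

```text
clock: 12.0
position: [0.5926, 0.0053, 0.0783]
ee_rot: [0.001, 0.995, 0.105, 0.002]
contact_force: [-0.6, 0.1, 10.2]
width: 0.012
gripper_force: 85.3
```

>>> {"api": "servo_tool", "payload": {"series": "0 0 0.002 0 0 0 1; 0 0 0.003 0 0 0 1; 0 0 0.004 0 0 0 1; 0 0 0.004 0 0 0 1"}}

```text
clock: 12.4
position: [0.5924, 0.0057, 0.0734]
ee_rot: [0.0, 0.995, 0.104, 0.002]
contact_force: [1.9, 1.2, 3.7]
width: 0.0117
gripper_force: 84.3
```

The force dropped from 10 to 3.7 N, so the clips have snapped. Press on to the rim.

>>> {"api": "servo_tool", "payload": {"series": "0 0 0.002 0 0 0 1; 0 0 0.003 0 0 0 1; 0 0 0.004 0 0 0 1; 0 0 0.004 0 0 0 1; 0 0 0.004 0 0 0 1"}}

```text
clock: 12.9
position: [0.5925, 0.0056, 0.0705]
ee_rot: [0.0, 0.995, 0.104, 0.002]
contact_force: [-0.8, 1.1, 14.5]
width: 0.0118
gripper_force: 85.7
```

>>> {"api": "servo_tool", "payload": {"series": "0 0 0.002 0 0 0 1; 0 0 0.003 0 0 0 1; 0 0 0.004 0 0 0 1; 0 0 0.004 0 0 0 1; 0 0 0.004 0 0 0 1"}}

```text
clock: 13.4
position: [0.5925, 0.0056, 0.0704]
ee_rot: [0.0, 0.995, 0.105, 0.003]
contact_force: [-8.7, 1.8, 37.2]
width: 0.0115
gripper_force: 88.7
```

>>> {"api": "servo_tool", "payload": {"series": "0 0 -0.001 0 0 0 1; 0 0 -0.002 0 0 0 1; 0 0 -0.002 0 0 0 1; 0 0 -0.002 0 0 0 1; 0 0 -0.002 0 0 0 1"}}

```text
clock: 13.9
position: [0.5925, 0.0056, 0.0704]
ee_rot: [0.0, 0.995, 0.104, 0.002]
contact_force: [-4.8, 2.4, 25.3]
width: 0.0119
gripper_force: 87.2
```

```bash
python3 - <<'E'
from h import *
im=eyes.get_image('side')[:,:,::-1]
p,r,s=tool();print(p,s['contact_force'],s['moment'])
cv2.imwrite('pics/s4.png',cv2.resize(im[185:290,165:305],None,fx=5.5,fy=5.5,interpolation=cv2.INTER_CUBIC))
E
```

```text
[0.59249085 0.00561159 0.07042595] [-4.287479    2.28506172 25.89784658] [ 0.19515166  0.82999013 -0.02742023]
```

View pics/s4.png

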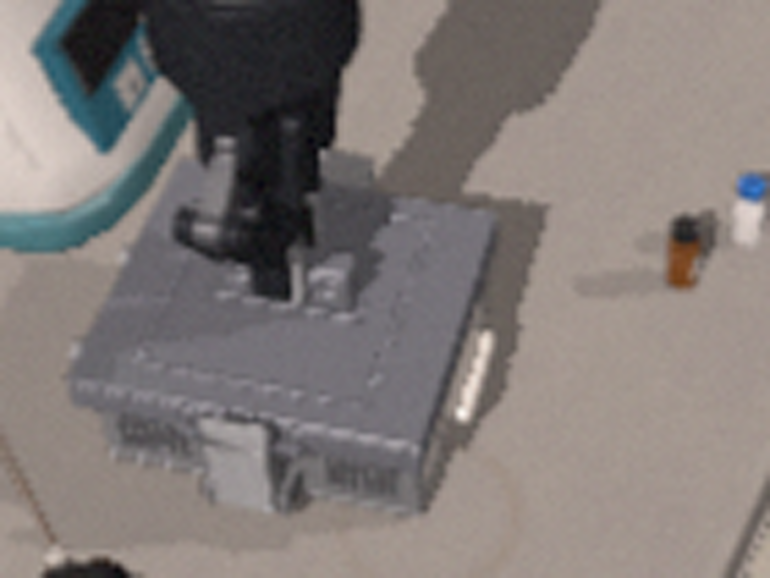

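The cover sits flat and low with the near clip upright over its lip at (235,460). The drawer is home, the vials have not moved, and the press is steady at 26 N.

```bash
python3 -c "
from rig import manip
print(manip.sign_off())"
```

```text
the job is handed in; nothing more can be done
None
```

I pushed the drawer home and pressed the cover down past the clip snap to the rim. The job was handed in at about 14 s with the arm still pressing at about 26 N; I judged the far clip's snap from the force drop, because only the near clip showed clearly in the last picture.

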